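# Unbolt and open the ring crib gate

### The arm

A 7-joint arm with a two-finger parallel gripper is mounted at the origin on a cart in front of the work surface, level with it; the furniture and walls round the work are solid. World frame = base frame: x ahead of the robot, y to its left, z up, the work surface at z = 0. Lengths are in m, angles in rad, forces in N, time in s.
With the tool pointing down it reaches from about 0.425 to 0.95 m from the base axis. Payload 4.7 kg.
Tool frame: the origin (TCP) lies midway between the tips of the shut fingers; the grasp point (between the pads) lies 19 mm behind it; x points along the fingers, y is the direction in which the jaws open and shut, and the axes are right-handed (so a half turn about x gives the same grasp; the last joint's range is limited). The gripper opens to 87 mm and grips with 3 to 60 N. Pads are 19 mm wide; open, the fingers measure 117 mm over their backs; the gripper's body (75 mm by 190 mm) begins 51 mm behind the grasp point.
Start: joints at [-1.324, 0.469, -0.049, 1.532, 0.024, 1.141, -0.082], TCP at [0.184, 0.65, 0.223] pointing down, gripper open.
Joint ranges: [-2.59, 2.59], [-0.33, 1.99], [-1.39, 1.29], [0.1, 2.45], [-1.04, 4.18], [0.21, 1.99], [-2.66, 2.66]. Speed limits (rad/s): [2.57, 2.57, 3.14, 3.14, 3.14, 3.14, 3.14].

### API

Orientations are given as a rotation vector (axis times angle).
In Python, from rig import manip gives the robot as it stands.
- The arm moves only by the tool play_rows, never from a script. Its argument "rows" is a list of rows, each a list of 2 entries, a list of its own where there are three numbers: the shift along the world's x, y, z as a fraction of full scale, then the turn about the world's z as a fraction of full scale. A call has 1 to 8 rows; each row is the pose to reach, as a shift and turn from the pose commanded when the call began; what a row does not reach only later rows make up. Full scale, the value 1, is 0.15 m for a shift and 90 degrees for a turn. A row lasts 1/10 s, in which the tool goes at most 50 mm and 8.59 degrees, less where a joint would pass 70% of its speed; a pose out of reach is approached as far as the arm can. A call with a number of a shift or a turn outside -1 to 1 is refused whole. A call with a gripper value outside its range is refused whole. "gripper" is the opening, from 0 (shut) to 1 (fully open), set as the call begins (left out, the last holds). The fingers move at their own pace and stop on an object; "squeeze" is the grip in N (left out, the last holds). Time passes only in rows, so rows that repeat a pose let the fingers close. It gives the time, the measured TCP pose, the force and the opening at its end, in the units of the state.
- manip.sense(): the state, without advancing time (a new reading comes with each control period).
- manip.get_image(name): name is "scene" or "side" or "wrist"; returns a dict with "image" (420x560x3 uint8, red, green, blue), "depth" (420x560 float32, m along the optical axis (not along the pixel's ray), 0 where there is no reading), "fx", "fy", "cx", "cy" (pixels), "distortion" ([k1, k2, p1, p2, k3] as OpenCV has them; the pictures are not rectified), "pose" (4x4, takes a point from camera to world coordinates); the wrist camera has in their place "hand_eye" (4x4, takes a point from camera to tool coordinates, whose origin is the TCP and whose axes are the tool frame's). Camera axes: x right, y down, z forward; pixel columns grow to the right and rows downward; lengths in m; the calibration is good to about 2 mm. A picture is of the moment at which its call begins: read the wrist's pose just before it.
- manip.hand_in(): hands the job in, once; it reports no verdict.
Trained networks look in the newest picture that a camera, given by its name, has taken for a name from the list of things; names that differ only in an ending like _2 or _b are one class to them, and where a whole thing is asked for, a point or a joint stands for the part that bears it (a point fixed in the world has none). Each returns a list of dicts, best first, with "p" (0 to 1); they miss things now and then, are a little off and sometimes report something else, mostly with a low value. They report only what shows in the picture. A call takes as long as a camera call.
- manip.find_in(target, camera): "box" ([left, top, right, bottom] in pixels, round what is visible of it).
- manip.pinpoint(target, camera): "point" ([column, row] in pixels: a listed point, or the origin of a listed thing).
The state is a dict: "time": time; "qpos": joint angles; "qvel": joint speeds; "tau": joint torques, N m; "eef_pos": TCP position; "tool_rot": TCP orientation; "ft_force": force on the tool from outside, world axes, zero at the start; "wrist_torque": the same for the moment, N m; "gripper_width": finger opening in m.
Only numpy, scipy, OpenCV 4.12 (cv2) and the standard library are available. Lean on these libraries where they do the work, as an engineer would, in place of code of your own. Each camera call takes 0.05 s, during which the arm holds its last target. There are 200 camera calls.

### The job

Open the gate of the small ring crib on the bench using only the fingertips, grasping nothing. Press the spring catch plate right down with one fingertip and keep it down while the other fingertip pushes the bolt's upright lug towards the plate, all the way back to its stop; then let the catch spring up again so that the bolt stays back. Then, with a fingertip from inside the crib, push the gate wide open outwards, and leave the ring in the crib and the loose things beside it where they are.

Things in the scene. Friction and masses are not known exactly. Their poses are not given: they have to be found in the camera images.
- ring_crib: fixed grey and bare metal fixture. Origin: on the bench right below the bolt's lug when bolted. y axis = line of the bolt: gate on the +y side, catch plate on -y; the crib lies to +x, outside of the gate to -x. In mm here: base plate x -28..144, y -127..173, 5 high, carrying all; two straps over the bolt at y 18 and 42, 32 high
- bolt_lug (a point): centre of the top of the bolt's upright lug, a dark steel block 24 wide (x), 10 thick (y), top 66 above the bench; it rises from a flat bar whose top is 28 above the bench. Moves with the bolt towards -y of the crib, towards the catch plate
- bolt (a joint): bolt travel in m: 0 = bolted (tip in the gate), 0.025 = fully back on its stop, 25 mm towards -y of the crib. Friction about 1.5 N. The catch, when up, blocks the bolt at both ends; it can spring up behind the drawn bolt once the travel is over 0.0215, and then lets it come forward by at most 3.5 mm
- catch_top (a point): centre of the top face of the catch plate, level bare steel, 34 wide (x), 74 long (y), in line with the lug at crib y -112..-38; top 52 mm above the bench when up, 41 when down (moves with the catch). Press anywhere along it; the tip may slide along it while pressing, so both fingers can move together at a fixed opening of 55 to 75 mm, the lug between them
- catch (a joint): how far the catch is pressed down, in m: 0 = up, 0.011 = down on its stop. Spring about 3.6 N at first, 6 N fully down. The bolt is free to slide from about 0.0055; held well down means more than 0.0065. Springs up when let go
- gate_mid (a point): middle of the gate's top rail, 42 mm above the bench. Low barred steel gate, 100 long (crib y 60..160), 6 thick, lower rail 10 above the bench, hinged on an upright post at crib x 0, y 160; its free end is held by the bolt
- crib_floor (a point): centre of the crib's floor top, 5 mm above the bench (crib x 77, y 113). Axes as the crib. Inner space crib x 14..139, y 58..168, walls up to 35 above the bench; the front, towards -x, is open but for the gate at crib x 0. Between gate and ring there is about 60 mm of free floor
- gate (a joint): gate angle in rad: 0 = shut, up to 1.5 open; it swings out of the crib, its free end towards -x of the crib, and stays where it is left (0.04 Nm friction)
- ring_small: loose steel bearing ring, 62 mm across, 12 high, lying at the back of the crib (centre about crib x 103, y 113), origin at the centre of its underside; to be left alone
- gauge_pin: loose steel pin, 12 mm across, 30 high, standing on the plate behind the bolt (crib x about 65, y about -25), origin under its centre; to be left alone
- loupe: loose black loupe, 32 mm across, 26 high, standing on the plate behind the catch (crib x about 80, y about -90), origin under its centre; to be left alone
- hex_key: loose dark hex key, 28 x 72 x 7 mm, lying on the plate behind the bolt (crib x about 119, y about -8), origin under its centre; to be left alone

How it is judged:
On the way, in this order (a step that is already met when the one before it is completed fails the run):
1. the catch is pressed down with the bolt still home (value of joint catch above 0.0065 m and value of joint bolt below 0.005 m), for 0.1 s.
2. the bolt is fully back with the catch still held down (value of joint catch above 0.0065 m and value of joint bolt above 0.0215 m), for 0.1 s.
3. the catch has sprung up behind the drawn bolt, the gate not yet open (value of joint catch below 0.004 m and value of joint bolt above 0.0195 m and value of joint gate below 0.6 rad), for 0.2 s.
4. the gate is pushed wide open (value of joint gate above 0.75 rad), for 0.1 s.
At the end, for the whole second after the job is handed in: The bolt is drawn back (travel over 19.5 mm) and kept there by the catch, which is up (pressed less than 4 mm); the gate stands open by more than 0.75 rad and at rest; the ring and the loose things lie within 25 mm of where they were (value of joint bolt above 0.0195 m and value of joint catch below 0.004 m and value of joint gate above 0.75 rad and velocity of joint gate between -0.05 and 0.05 rad/s and not (distance of ring_small from where it was at the start of the episode above 0.025 m) and not (distance of gauge_pin from where it was at the start of the episode above 0.025 m) and not (distance of loupe from where it was at the start of the episode above 0.025 m) and not (distance of hex_key from where it was at the start of the episode above 0.025 m)); the robot touches nothing.
It fails at once if the catch was let up, or forced, while the bolt was between its ends (value of joint bolt between 0.005 and 0.0185 m and value of joint catch below 0.006 m).
It fails at once if the ring small was moved or lifted (more than 25 mm) (distance of ring_small from where it was at the start of the episode above 0.025 m).
It fails at once if the gauge pin was moved or lifted (more than 25 mm) (distance of gauge_pin from where it was at the start of the episode above 0.025 m).
It fails at once if the loupe was moved or lifted (more than 25 mm) (distance of loupe from where it was at the start of the episode above 0.025 m).
It fails at once if the hex key was moved or lifted (more than 25 mm) (distance of hex_key from where it was at the start of the episode above 0.025 m).
It also fails if it takes over 51 s, if anything falls off the work surface, if the arm or the gripper's body presses on something with over 40 N, if the wrist force passes 120 N, or if a joint passes its speed limit or range.

## Working session

There is one attempt and no reset: what is moved stays moved. The work goes in short steps, Python scripts to look and compute and a tool call to move; the robot and the scene stay as the last step left them, time stands still between calls to the robot, and variables do not carry over. Pictures are saved under pics/ and viewed, about 8 in all and at most 12, crops included, and the job is handed in when it is done.

Besides the shell and the picture viewer there is one more tool, called after "Emit:" as name(argument=value, ...) on one line, values as JSON. play_rows: Moves the arm, as the interface text tells. Its arguments: {"type":"object","properties":{"rows":{"type":"array","items":{"type":"array"}},"gripper":{"type":"number"},"squeeze":{"type":"number"}},"required":["rows"]}

```bash
mkdir -p pics; cat > h.py <<'E'
import numpy as np, cv2
from rig import manip
from scipy.spatial.transform import Rotation as R
def look(cam):
    s=manip.sense(); d=manip.get_image(cam)
    if 'pose' in d: T=np.array(d['pose'])
    else:
        W=np.eye(4); W[:3,:3]=R.from_rotvec(s['tool_rot']).as_matrix(); W[:3,3]=s['eef_pos']
        T=W@np.array(d['hand_eye'])
    d['T']=T; d['K']=np.array([[d['fx'],0,d['cx']],[0,d['fy'],d['cy']],[0,0,1.]]); return d
def atz(d,p,z):
    u=cv2.undistortPoints(np.array([[p]],float),d['K'],np.array(d['distortion']))[0,0]
    r=d['T'][:3,:3]@[u[0],u[1],1]; o=d['T'][:3,3]; return o+r*(z-o[2])/r[2]
def dep(d,p):
    c,r=int(round(p[0])),int(round(p[1])); w=d['depth'][max(r-2,0):r+3,max(c-2,0):c+3]; w=w[w>0]
    if len(w)==0: return None
    z=np.median(w); u=cv2.undistortPoints(np.array([[p]],float),d['K'],np.array(d['distortion']))[0,0]
    return (d['T']@[u[0]*z,u[1]*z,z,1])[:3]
Z=dict(bolt_lug=.066,catch_top=.052,gate_mid=.042,crib_floor=.005,ring_small=.005,gauge_pin=.005,loupe=.005,hex_key=.005,ring_crib=0)
def scan(cam,fn,names=Z):
    d=look(cam); cv2.imwrite('pics/'+fn,d['image'][:,:,::-1])
    for n in names:
        for q in manip.pinpoint(n,cam)[:2]:
            a=dep(d,q['point']); print(cam,n,round(q['p'],2),np.round(q['point']),atz(d,q['point'],Z[n]).round(4),None if a is None else a.round(4))
    return d
E
python3 -c "
from h import *
s=manip.sense();print(s)
scan('scene','s1.png');scan('side','d1.png')"
```

```text
{'time': 0.0, 'qpos': array([-1.32388732,  0.46943167, -0.04861834,  1.53366032,  0.02412577,
        1.140997  , -0.08228618]), 'qvel': array([ 0.00024541,  0.00157136, -0.00237668,  0.00017793, -0.00011367,
        0.00145011,  0.00099214]), 'tau': array([ 1.60766854e-04, -5.07957137e+01, -8.05991516e-02, -2.36162406e+01,
       -6.14292501e-02,  3.77800525e-02,  1.75996747e-04]), 'eef_pos': array([0.18364338, 0.64893099, 0.22152032]), 'tool_rot': array([ 0.21494432,  1.56011907, -0.21793826]), 'ft_force': array([ 0.48990576,  0.78700061, -0.0412075 ]), 'wrist_torque': array([-0.04136588,  0.03022727, -0.0187636 ]), 'gripper_width': 0.08705432935749009}
scene bolt_lug 0.72 [282. 230.] [0.5425 0.008  0.066 ] [0.5433 0.0085 0.0654]
scene catch_top 0.93 [320. 257.] [ 0.5332 -0.0648  0.052 ] [ 0.5335 -0.0647  0.0518]
scene gate_mid 0.59 [227. 219.] [0.5487 0.1197 0.042 ] [0.551  0.1217 0.0401]
scene gate_mid 0.4 [331. 237.] [ 0.6026 -0.0432  0.042 ] [ 0.645  -0.0214  0.0116]
scene crib_floor 0.91 [257. 220.] [0.6263 0.1164 0.005 ] [0.6219 0.1131 0.0083]
scene ring_small 0.91 [268. 213.
[... 705 characters left out ...]
d 0.62 [259. 226.] [0.5525 0.1279 0.042 ] [0.5537 0.1335 0.0398]
side crib_floor 0.74 [306. 243.] [0.6341 0.1118 0.005 ] [0.6163 0.0559 0.0305]
side ring_small 0.53 [316. 246.] [0.6497 0.0967 0.005 ] [0.6353 0.0544 0.0247]
side gauge_pin 0.47 [309. 274.] [ 0.6028 -0.0071  0.005 ] [ 0.601  -0.0127  0.008 ]
side gauge_pin 0.47 [268. 238.] [0.5742 0.1582 0.005 ] [0.5736 0.1558 0.0061]
side loupe 0.6 [338. 298.] [ 0.619  -0.0936  0.005 ] [ 0.6128 -0.1093  0.0144]
side loupe 0.32 [260. 226.] [0.5735 0.2209 0.005 ] [0.5554 0.1383 0.0385]
side hex_key 0.55 [344. 271.] [ 0.6596 -0.0138  0.005 ] [ 0.6606 -0.0113  0.0037]
side ring_crib 0.62 [265. 277.] [0.534  0.0107 0.    ] [ 0.5126 -0.0833  0.0493]
```

```bash
python3 -c "
from h import *
s=manip.sense();print(R.from_rotvec(s['tool_rot']).as_matrix().round(3))
a=cv2.imread('pics/s1.png')[150:330,170:420];cv2.imwrite('pics/s1c.png',cv2.resize(a,None,fx=3,fy=3))
print(np.array(manip.get_image('wrist')['hand_eye']).round(3))"
```

```text
[[-0.     0.272  0.962]
 [ 0.     0.962 -0.272]
 [-1.     0.    -0.   ]]
[[-0.    -0.24   0.971 -0.162]
 [ 1.    -0.     0.     0.   ]
 [ 0.     0.971  0.24  -0.066]
 [ 0.     0.     0.     1.   ]]
```

View pics/s1c.png

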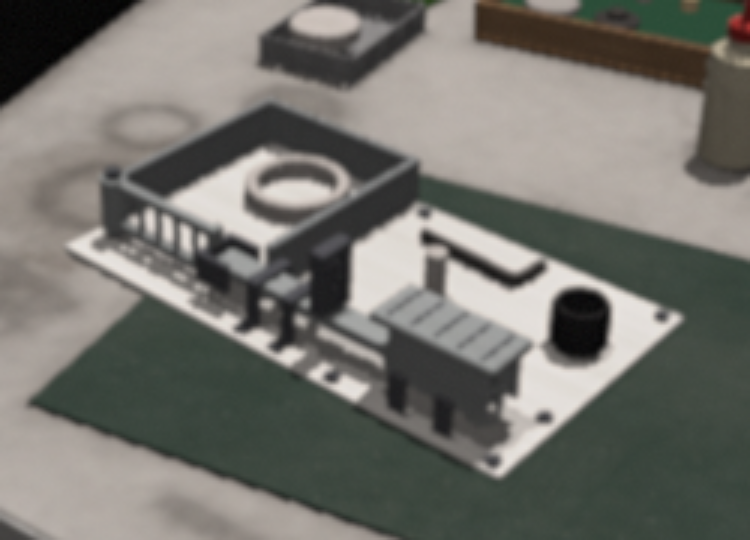

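Emit:
play_rows(rows=[[[0.33,-0.3,0],0],[[0.66,-0.6,0],0.06],[[0.8,-0.95,0],0.12],[[0.8,-0.95,0],0.12]])

```text
time: 1.45
eef_pos: [0.3063, 0.5041, 0.2226]
tool_rot: [0.069, 1.569, -0.07]
ft_force: [0.6, 0.7, -0.3]
gripper_width: 0.0871
```

Emit:
play_rows(rows=[[[0.2,-0.33,0],0],[[0.4,-0.66,0],0],[[0.6,-1,0],0],[[0.6,-1,0],0]])

```text
time: 1.85
eef_pos: [0.3965, 0.3523, 0.2229]
tool_rot: [0.072, 1.568, -0.074]
ft_force: [0.4, 0.4, 0.5]
gripper_width: 0.0872
```

Emit:
play_rows(rows=[[[0.15,-0.33,0],0],[[0.3,-0.66,0],0],[[0.5,-1,0],0],[[0.5,-1,0],0]])

```text
time: 2.25
eef_pos: [0.4712, 0.2014, 0.2231]
tool_rot: [0.073, 1.568, -0.076]
ft_force: [-0.4, -0.4, -1.8]
gripper_width: 0.0871
```

Emit:
play_rows(rows=[[[0.13,-0.33,0],0],[[0.26,-0.66,0],0],[[0.4,-1,0],0],[[0.4,-1,0],0],[[0.4,-1,0],0]])

```text
time: 2.75
eef_pos: [0.5294, 0.0545, 0.2227]
tool_rot: [0.072, 1.569, -0.073]
ft_force: [-0.3, 0.4, -0.7]
gripper_width: 0.0871
```

Emit:
play_rows(rows=[[[0,-0.3,0],0],[[0,-0.3,0],0],[[0,-0.3,0],0]], gripper=0.77)

```text
time: 3.05
eef_pos: [0.5284, 0.0132, 0.2226]
tool_rot: [0.069, 1.57, -0.067]
ft_force: [1.1, 0.9, -0.5]
gripper_width: 0.0719
```

```bash
python3 -c "
from h import *
print(manip.sense()['eef_pos'],manip.sense()['gripper_width'])
scan('wrist','w1.png')"
```

```text
[0.52837303 0.01324875 0.22259338] 0.07185413311186953
wrist bolt_lug 0.93 [279. 214.] [0.5401 0.009  0.066 ] [0.5401 0.009  0.066 ]
wrist catch_top 0.79 [213. 209.] [ 0.5315 -0.0603  0.052 ] [ 0.5315 -0.0603  0.0517]
wrist crib_floor 0.61 [370. 263.] [0.6285 0.1178 0.005 ] [0.4971 0.0394 0.3063]
wrist gauge_pin 0.67 [268. 258.] [ 0.6098 -0.0116  0.005 ] [ 0.6004 -0.0097  0.0295]
wrist loupe 0.56 [369. 266.] [0.6328 0.1155 0.005 ] [0.4975 0.0387 0.3075]
wrist ring_crib 0.57 [280. 198.] [0.5361 0.0097 0.    ] [0.5268 0.0109 0.0491]
```

View pics/w1.png

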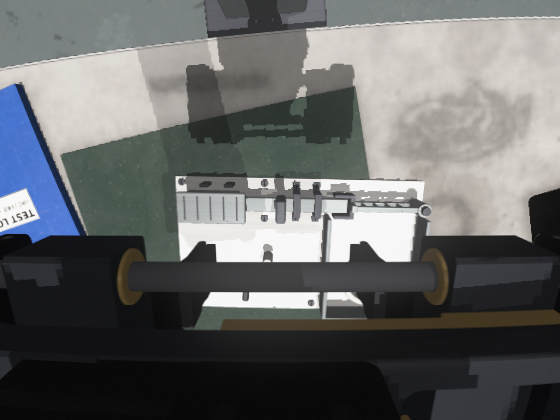

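```bash
cat > fit.py <<'E'
from h import *
def cloud(d):
    v,u=np.mgrid[0:420,0:560]; p=np.stack([u,v],-1).reshape(-1,1,2).astype(float)
    n=cv2.undistortPoints(p,d['K'],np.array(d['distortion']))[:,0]; z=d['depth'].reshape(-1)
    P=np.c_[n*z[:,None],z,np.ones(len(z))]@d['T'].T
    return P[z>0,:3]
def rect(P,lo,hi,xr,yr):
    m=(P[:,2]>lo)&(P[:,2]<hi)&(P[:,0]>xr[0])&(P[:,0]<xr[1])&(P[:,1]>yr[0])&(P[:,1]<yr[1])
    Q=P[m]; r=cv2.minAreaRect((Q[:,:2]*1000).astype(np.float32)); print(m.sum(),np.round(Q.mean(0),4),np.round(r[0],1),np.round(r[1],1),round(r[2],1))
E
python3 -c "
from fit import *
s=manip.sense();print(s['eef_pos'],R.from_rotvec(s['tool_rot']).as_matrix()[:,1])
P=cloud(look('wrist'))
rect(P,.047,.057,(.5,.57),(-.12,-.01));rect(P,.060,.072,(.51,.57),(-.02,.04));rect(P,.002,.009,(.46,.6),(-.16,.2));rect(P,.038,.046,(.5,.58),(.06,.2))
P=cloud(look('scene'))
rect(P,.047,.057,(.5,.57),(-.12,-.01));rect(P,.060,.072,(.51,.57),(-.02,.04))"
```

```text
[0.5287785  0.01235395 0.22255326] [8.66670475e-02 9.96237324e-01 1.27425149e-04]
2138 [ 0.5295 -0.0632  0.0516] [530.2 -64. ] [73.2 34.6] 83.5
224 [0.5373 0.0108 0.0651] [537.8  10.6] [10.4 23. ] 85.1
21682 [ 0.5286 -0.0009  0.004 ] [530.   19.6] [140.  359.1] 0.0
509 [0.5509 0.1324 0.0417] [553.2 132.6] [89.2 15.9] 86.6
796 [ 0.5295 -0.0668  0.0509] [531.2 -65.1] [74.5 36.5] 84.0
94 [0.5379 0.0084 0.064 ] [539.2   9.1] [11.2 23.3] 85.4
```

Emit:
play_rows(rows=[[[0.02,-0.1,-0.3],-0.01],[[0.05,-0.17,-0.6],-0.01],[[0.05,-0.17,-0.9],-0.01],[[0.05,-0.17,-0.9],-0.01],[[0.05,-0.17,-0.9],-0.01]])

```text
time: 4.15
eef_pos: [0.5364, -0.0134, 0.0879]
tool_rot: [0.081, 1.57, -0.081]
ft_force: [1.1, -1.7, 0.6]
gripper_width: 0.0671
```

```bash
python3 -c "
from fit import *
s=manip.sense();print(s['eef_pos'],s['gripper_width'],s['ft_force'],R.from_rotvec(s['tool_rot']).as_matrix()[:,1])
d=look('wrist');cv2.imwrite('pics/w2.png',d['image'][:,:,::-1])
P=cloud(d)
rect(P,.047,.057,(.5,.57),(-.12,-.01));rect(P,.060,.069,(.51,.57),(-.02,.04))"
```

```text
[ 0.53639229 -0.01343068  0.08787241] 0.06706343215431122 [ 1.0809062  -1.69943539  0.56232679] [ 1.02757613e-01  9.94706413e-01 -1.55891743e-04]
4929 [ 0.5277 -0.0626  0.0516] [529.5 -63.5] [73.2 33.5] 84.0
620 [0.5364 0.0102 0.065 ] [536.9  10.2] [10.8 22.2] 85.1
```

View pics/w2.png

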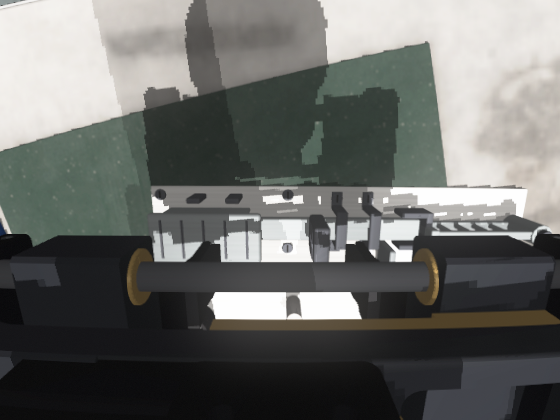

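Emit:
play_rows(rows=[[[0,0,-0.2],0],[[0,0,-0.24],0],[[0,0,-0.28],0],[[0,0,-0.31],0],[[0,0,-0.31],0],[[0,0,-0.31],0],[[0,0,-0.31],0]])

```text
time: 4.9
eef_pos: [0.5368, -0.0131, 0.0422]
tool_rot: [0.081, 1.568, -0.08]
ft_force: [-2.2, 2.2, 5.0]
gripper_width: 0.0669
```

Emit:
play_rows(rows=[[[0,0,-0.01],0],[[0,0,-0.01],0],[[0,0,-0.01],0]])

```text
time: 5.2
eef_pos: [0.5369, -0.0131, 0.0413]
tool_rot: [0.082, 1.568, -0.08]
ft_force: [-4.9, 1.3, 10.8]
gripper_width: 0.0671
```

```bash
python3 -c "
from fit import *
s=manip.sense();print(s['eef_pos'],s['gripper_width'],s['ft_force'])
P=cloud(look('scene'))
rect(P,.036,.057,(.5,.57),(-.12,-.035));rect(P,.060,.069,(.51,.57),(-.02,.04))"
```

```text
[ 0.53686815 -0.01311148  0.0412768 ] 0.06710565838889877 [-4.92482786  1.34270768 10.77557894]
743 [ 0.5281 -0.0704  0.0412] [531.5 -69. ] [67.8 36.1] 84.6
167 [0.5386 0.0149 0.0641] [540.8  16.5] [25.4 24.1] 81.8
```

Emit:
play_rows(rows=[[[-0.003,-0.03,0],0],[[-0.006,-0.06,0],0],[[-0.009,-0.09,0],0],[[-0.012,-0.12,0],0],[[-0.015,-0.15,0],0],[[-0.018,-0.18,0],0],[[-0.02,-0.205,0],0],[[-0.02,-0.205,0],0]])

```text
time: 6.05
eef_pos: [0.5355, -0.0426, 0.0413]
tool_rot: [0.082, 1.565, -0.078]
ft_force: [-0.1, 4.6, 6.1]
gripper_width: 0.0667
```

```bash
python3 -c "
from fit import *
s=manip.sense();print(s['eef_pos'],s['gripper_width'],s['ft_force'])
d=look('wrist');P=cloud(d);cv2.imwrite('pics/w3.png',d['image'][:,:,::-1])
rect(P,.036,.045,(.5,.57),(-.12,-.035));rect(P,.060,.069,(.52,.535),(-.04,.02))"
```

```text
[ 0.53553448 -0.04264297  0.04132427] 0.06670206548258 [-0.11012353  4.59327073  6.10763295]
4131 [ 0.522  -0.0654  0.0407] [522.9 -67.3] [66.1 21. ] 83.9
441 [ 0.5266 -0.0101  0.0643] [526.6  -8.2] [20.3  6.5] 88.5
```

View pics/w3.png

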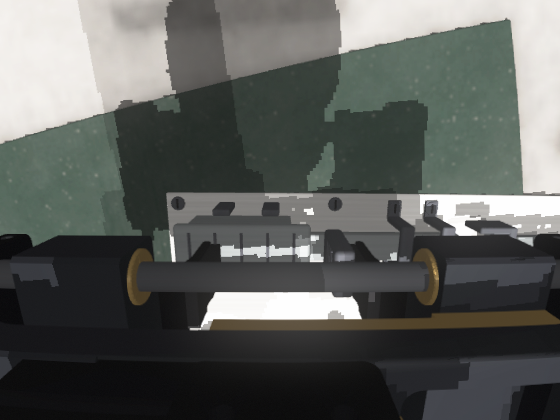

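Emit:
play_rows(rows=[[[-0.001,-0.01,0],0],[[-0.002,-0.02,0],0],[[-0.002,-0.02,0],0],[[-0.002,-0.02,0],0]])

```text
time: 6.5
eef_pos: [0.5355, -0.0434, 0.0413]
tool_rot: [0.082, 1.565, -0.075]
ft_force: [-0.2, 8.5, 6.3]
gripper_width: 0.0672
```

Emit:
play_rows(rows=[[[0,0,0.05],0],[[0,0,0.1],0],[[0,0,0.13],0],[[0,0.03,0.15],0],[[0,0.03,0.4],0],[[0,0.03,0.8],0],[[0,0.03,1],0],[[0,0.03,1],0]])

```text
time: 7.3
eef_pos: [0.5374, -0.0438, 0.196]
tool_rot: [0.082, 1.556, -0.081]
ft_force: [0.1, -0.2, -0.0]
gripper_width: 0.067
```

```bash
python3 -c "
from fit import *
s=manip.sense();print(s['eef_pos'],s['gripper_width'],s['ft_force'])
d=look('wrist');P=cloud(d);cv2.imwrite('pics/w4.png',d['image'][:,:,::-1])
rect(P,.036,.057,(.5,.57),(-.12,-.035));rect(P,.060,.069,(.51,.56),(-.04,.03));rect(P,.039,.046,(.53,.57),(.065,.155))"
```

```text
[ 0.5373792  -0.04377284  0.19601371] 0.06702939106220107 [ 0.06049274 -0.15284302 -0.00729796]
2286 [ 0.5291 -0.0676  0.0517] [529.5 -67.5] [67.1 33.1] 83.8
283 [ 0.5348 -0.0144  0.0652] [535.2 -14.6] [10.1 23.4] 85.7
397 [0.5494 0.1199 0.0416] [549.  121.1] [68.4  7.3] 85.1
```

Emit:
play_rows(rows=[[[0.09,0.33,0],0],[[0.18,0.66,0],0],[[0.28,1,0],0],[[0.28,1,0],0],[[0.28,1,0],0],[[0.28,1,0],0],[[0.28,1,0],0]], gripper=0)

```text
time: 8.05
eef_pos: [0.5746, 0.1047, 0.1892]
tool_rot: [0.083, 1.57, -0.085]
ft_force: [0.1, -0.4, 0.5]
gripper_width: 0.0186
```

```bash
python3 -c "
from fit import *
s=manip.sense();print(s['eef_pos'],s['gripper_width'],s['ft_force'])
d=scan('wrist','w5.png',['gate_mid','ring_small','crib_floor','bolt_lug']);P=cloud(d)
rect(P,.039,.046,(.53,.57),(.065,.155))"
```

```text
[0.57463677 0.10474403 0.18919585] 0.01863566340765317 [ 0.13756594 -0.40647476  0.51653124]
wrist gate_mid 0.6 [295. 176.] [0.5481 0.1199 0.042 ] [0.5482 0.1199 0.0411]
wrist crib_floor 0.57 [298. 242.] [0.6275 0.1168 0.005 ] [0.6234 0.1166 0.0169]
wrist bolt_lug 0.84 [148. 182.] [ 0.5357 -0.013   0.066 ] [ 0.5357 -0.0132  0.0656]
437 [0.5501 0.1206 0.0417] [550.6 121.9] [65.9  7.6] 82.9
```

View pics/w5.png

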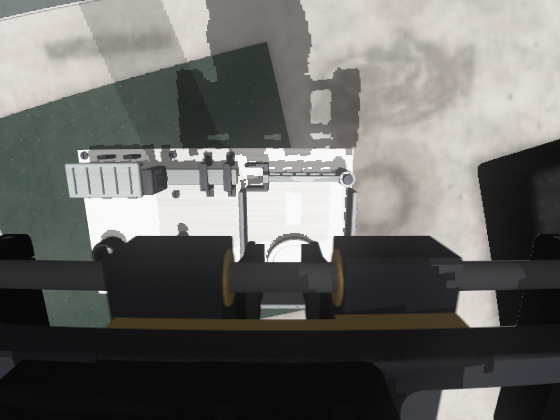

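Emit:
play_rows(rows=[[[0.03,0.05,0],0],[[0.03,0.05,-0.25],0],[[0.03,0.05,-0.5],0],[[0.03,0.05,-0.75],0],[[0.03,0.05,-0.95],0],[[0.03,0.05,-0.95],0],[[0.03,0.05,-0.95],0]])

```text
time: 9.0
eef_pos: [0.58, 0.1152, 0.0473]
tool_rot: [0.081, 1.569, -0.081]
ft_force: [0.4, 0.5, -0.4]
gripper_width: 0.0007
```

Emit:
play_rows(rows=[[[0,0,-0.07],0],[[0,0,-0.13],0],[[0,0,-0.13],0],[[0,0,-0.13],0]])

```text
time: 9.4
eef_pos: [0.5796, 0.1148, 0.0278]
tool_rot: [0.081, 1.569, -0.081]
ft_force: [0.4, 0.6, 0.5]
gripper_width: 0.0005
```

Emit:
play_rows(rows=[[[-0.07,0.004,0],0],[[-0.14,0.008,0],0],[[-0.2,0.012,0],0],[[-0.26,0.016,0],0],[[-0.32,0.02,0],0],[[-0.38,0.022,0],0],[[-0.43,0.025,0],0],[[-0.47,0.028,0],0]])

```text
time: 10.2
eef_pos: [0.508, 0.119, 0.0275]
tool_rot: [0.081, 1.57, -0.081]
ft_force: [1.5, 1.8, -0.0]
gripper_width: 0.0005
```

Emit:
play_rows(rows=[[[-0.03,0,0],0],[[-0.06,0,0],0],[[-0.08,0,0],0],[[-0.08,0,0],0],[[-0.08,0,0],0]])

```text
time: 10.7
eef_pos: [0.501, 0.1219, 0.0284]
tool_rot: [0.083, 1.561, -0.076]
ft_force: [7.3, 5.2, -5.5]
gripper_width: 0.0002
```

```bash
python3 -c "
from fit import *
s=manip.sense();print(s['eef_pos'],s['gripper_width'],s['ft_force'])
a=look('scene')['image'][150:330,170:420,::-1];cv2.imwrite('pics/s2c.png',cv2.resize(a,None,fx=3,fy=3))"
```

```text
[0.50095526 0.12189097 0.02837166] 0.00019031069376988276 [ 7.30261104  5.15463802 -5.51947136]
```

View pics/s2c.png

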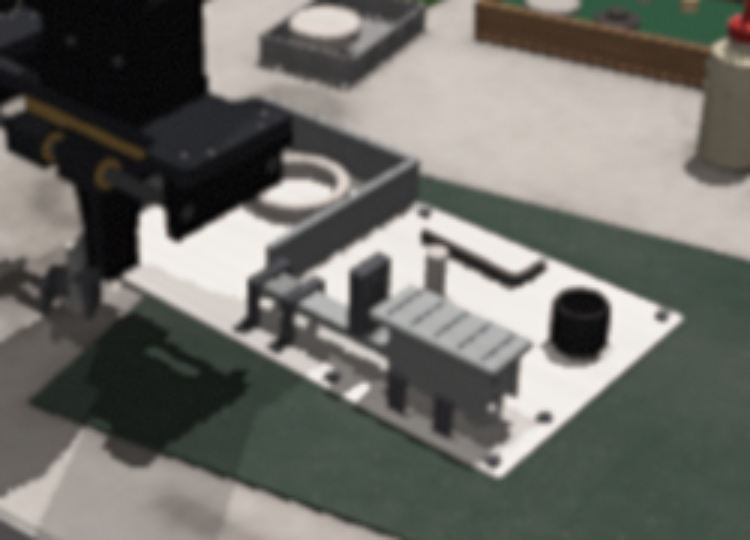

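Emit:
play_rows(rows=[[[0.05,-0.05,0],0],[[0.1,-0.08,0],0],[[0.12,-0.08,0.1],0],[[0.12,-0.08,0.4],0],[[0.12,-0.08,0.7],0],[[0.12,-0.08,1],0],[[0.12,-0.08,1],0],[[0.12,-0.08,1],0]])

```text
time: 11.55
eef_pos: [0.5145, 0.1067, 0.1781]
tool_rot: [0.081, 1.569, -0.081]
ft_force: [-0.9, 0.2, 0.0]
gripper_width: 0.0006
```

```bash
python3 -c "
from fit import *
s=manip.sense();print(s['eef_pos'],s['ft_force'])
d=scan('wrist','w6.png',['gate_mid','ring_small','bolt_lug','catch_top']);P=cloud(d)
rect(P,.060,.069,(.51,.56),(-.04,.03));rect(P,.049,.056,(.5,.57),(-.12,-.035))
scan('scene','s3.png',['ring_small','gauge_pin','loupe','hex_key'])"
```

```text
[0.5144777  0.10665888 0.17810554] [-0.85254798  0.23671644  0.02040253]
wrist gate_mid 0.55 [312. 206.] [0.5163 0.1356 0.042 ] [0.5164 0.1356 0.0417]
wrist bolt_lug 0.6 [150. 251.] [ 0.5375 -0.0167  0.066 ] [0.4732 0.0783 0.2656]
wrist catch_top 0.65 [109. 244.] [ 0.5316 -0.0627  0.052 ] [ 0.5316 -0.0628  0.0518]
147 [ 0.5289 -0.0127  0.0648] [530.6 -12.9] [ 9.8 13.7] 84.0
2110 [ 0.529  -0.0671  0.0516] [529.3 -67.4] [67.6 33.3] 84.3
scene ring_small 0.84 [268. 215.] [0.6502 0.1104 0.005 ] [0.6508 0.1108 0.0046]
scene gauge_pin 0.41 [312. 248.] [ 0.6056 -0.0096  0.005 ] [ 0.5467 -0.0429  0.0505]
scene loupe 0.91 [363. 259.] [ 0.6264 -0.0905  0.005 ] [ 0.6003 -0.1015  0.0246]
scene loupe 0.59 [295. 235.] [0.6227 0.0342 0.005 ] [ 0.543  -0.0151  0.065 ]
scene hex_key 0.69 [329. 235.] [ 0.6569 -0.0109  0.005 ] [ 0.6485 -0.0153  0.011 ]
```

View pics/w6.png

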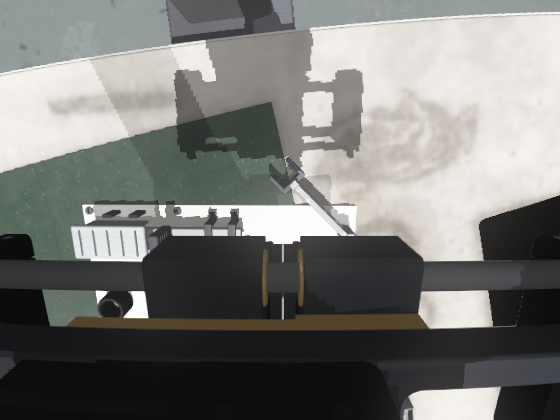

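```bash
python3 -c "
from fit import *
d=look('wrist');P=cloud(d)
O=np.array([.537,.0102]);A=np.array([[.995,-.1],[.1,.995]])
C=(P[:,:2]-O)@A.T*1000
m=(P[:,2]>.036)&(P[:,2]<.06)&(C[:,0]<20)&(C[:,0]>-110)&(C[:,1]>50)&(C[:,1]<175)
Q=np.c_[C[m],P[m,2]*1000]
for lo in range(-100,20,10):
  s=(Q[:,0]>=lo)&(Q[:,0]<lo+10)
  if s.sum(): print(lo,s.sum(),Q[s].mean(0).round(1),Q[s].min(0).round(1),Q[s].max(0).round(1))
a=d['image'][130:290,200:400,::-1];cv2.imwrite('pics/w7.png',cv2.resize(a,None,fx=4,fy=4,interpolation=cv2.INTER_CUBIC)[:600])"
```

```text
-60 76 [-53.5 105.6  42. ] [-57.9 100.6  36.3] [-50.3 111.8  44.2]
-50 92 [-45.3 113.1  41.6] [-49.6 103.4  39.9] [-40.6 121.5  43. ]
-40 96 [-35.2 123.2  41.6] [-40.  114.8  39.9] [-30.1 132.   43.6]
-30 92 [-24.9 133.5  41.6] [-29.9 125.4  39.9] [-20.1 141.9  44. ]
-20 90 [-14.8 143.5  41.6] [-19.5 135.2  40.2] [-10.  152.   43.3]
-10 74 [ -6.3 154.1  41.3] [ -9.6 145.   36.1] [ -3.9 165.1  43.6]
```

View pics/w7.png

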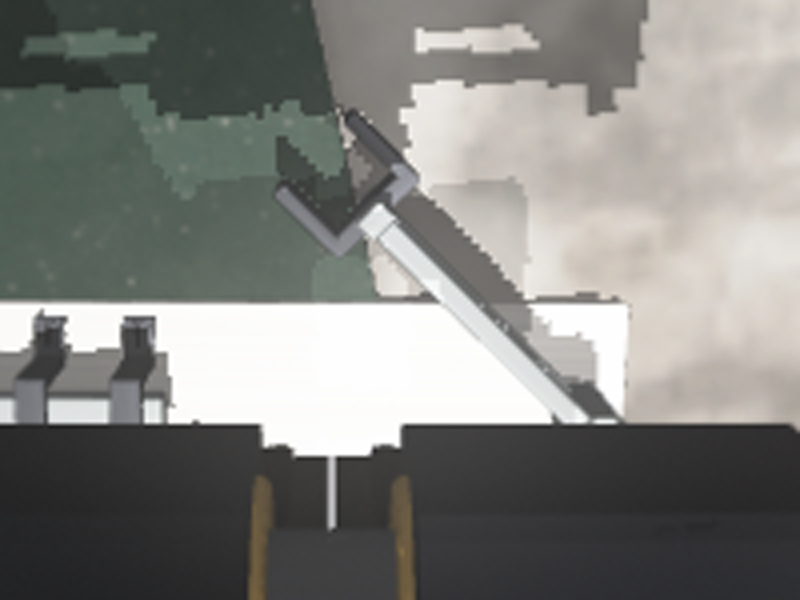

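Emit:
play_rows(rows=[[[0.12,0.03,0],0],[[0.12,0.03,-0.3],0],[[0.12,0.03,-0.6],0],[[0.12,0.03,-0.9],0],[[0.12,0.03,-0.98],0],[[0.12,0.03,-0.98],0],[[0.12,0.03,-0.98],0]])

```text
time: 12.8
eef_pos: [0.5344, 0.1117, 0.0321]
tool_rot: [0.082, 1.567, -0.08]
ft_force: [0.5, -0.4, 0.4]
gripper_width: 0.0005
```

Emit:
play_rows(rows=[[[-0.03,0.03,0],0],[[-0.06,0.06,0],0],[[-0.08,0.09,0],0],[[-0.1,0.12,0],0],[[-0.115,0.145,0],0],[[-0.115,0.145,0],0],[[-0.115,0.145,0],0],[[-0.115,0.145,0],0]])

```text
time: 13.6
eef_pos: [0.5155, 0.1331, 0.0304]
tool_rot: [0.081, 1.57, -0.081]
ft_force: [-1.0, 0.5, -0.2]
gripper_width: 0.0006
```

Low force and it got there. Back off along the gate's inner normal, lift clear and check.

Emit:
play_rows(rows=[[[0.02,-0.04,0],0],[[0.04,-0.08,0],0],[[0.06,-0.12,0],0],[[0.06,-0.12,0.2],0],[[0.06,-0.12,0.5],0],[[0.06,-0.12,0.8],0],[[0.06,-0.12,1],0],[[0.06,-0.12,1],0]])

```text
time: 14.4
eef_pos: [0.5281, 0.1151, 0.1854]
tool_rot: [0.085, 1.56, -0.079]
ft_force: [0.3, -0.5, 0.0]
gripper_width: 0.0008
```

```bash
python3 -c "
from fit import *
s=manip.sense();print(s['eef_pos'],s['ft_force'])
d=scan('wrist','w8.png',['gate_mid','catch_top','bolt_lug']);P=cloud(d)
O=np.array([.537,.0102]);A=np.array([[.995,-.1],[.1,.995]])
C=(P[:,:2]-O)@A.T*1000
m=(P[:,2]>.039)&(P[:,2]<.044)&(C[:,0]<-8)&(C[:,0]>-110)&(C[:,1]>50)&(C[:,1]<175)
print(m.sum(),cv2.fitLine(C[m].astype(np.float32),cv2.DIST_HUBER,0,.01,.01).ravel())
rect(P,.060,.069,(.51,.56),(-.04,.03));rect(P,.049,.056,(.5,.57),(-.12,-.035))
a=look('scene')['image'][150:330,170:420,::-1];cv2.imwrite('pics/s4c.png',cv2.resize(a,None,fx=3,fy=3))"
```

```text
[0.52807588 0.11506613 0.18539169] [ 0.31788918 -0.53945612  0.04160509]
wrist catch_top 0.96 [103. 227.] [ 0.53   -0.0603  0.052 ] [ 0.53   -0.0605  0.0516]
wrist catch_top 0.53 [118. 288.] [ 0.5953 -0.0604  0.052 ] [0.4954 0.0754 0.2717]
wrist bolt_lug 0.77 [143. 232.] [ 0.5349 -0.0142  0.066 ] [ 0.535  -0.0144  0.0656]
466 [  0.8772651    0.48000616 -39.950592   137.51328   ]
296 [ 0.5351 -0.0129  0.065 ] [535.6 -13.8] [ 9.8 24.5] 82.5
2094 [ 0.5289 -0.0669  0.0516] [529.5 -66.9] [67.  34.1] 83.9
```

View pics/s4c.png

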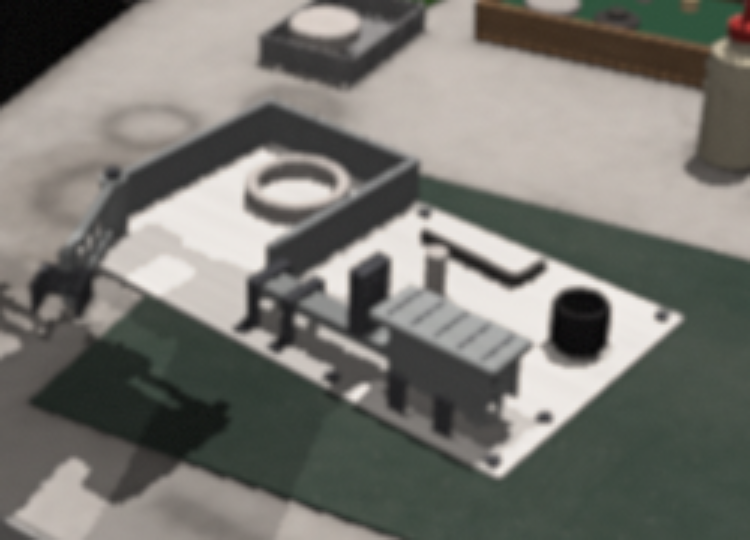

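```bash
python3 -c "
from rig import manip
print(manip.hand_in())"
```

```text
the job is handed in; nothing more can be done
None
```

The job is handed in at about 14.5 s of the 51 s allowed. The gate stands open and the bolt is held back by the catch. The hand-in gave no verdict.

**What I did:** With the fingers 67 mm apart, I pressed the catch plate down onto its stop with one fingertip. I held it there while the other pushed the lug 25 mm back to its stop. Then I lifted straight up so the catch sprang up behind the bolt. With the fingers shut, I went inside the crib and pushed the gate outwards.

**One step redone:** The first push left the gate at only about 0.73 to 0.80 rad, too close to the 0.75 limit. The finger probably ran against the U-shaped piece at the gate's free end, because the side force rose to about 7 N. A second push nearer the hinge, following the arc of the gate, met almost no force.

**Last checks:**

| Item | Measured | Required |
|---|---|---|
| Bolt travel | about 24–25 mm | over 19.5 mm |
| Catch top height | 51.6 mm (up is 52 mm) | pressed less than 4 mm |
| Gate angle | about 1.07 rad | over 0.75 rad |
| Tool height | 185 mm, force about 0 | touching nothing |

In the last picture the ring, pin, loupe and hex key look unmoved. I did not measure them again after the second push. After the first push their measured positions were within about 8 mm of the start, which is within the detection scatter.

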